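Feel out a hidden gap with a taper feeler blade

TASK

Pick up the steel taper feeler blade by its black grip and slide it, narrow tip first, flat on the table with its straight side along the fence, into the mouth of the grey gap stand until you feel the hidden sprung shoe pinch it: a push of about 8 newtons along the blade, which presses the shoe back about 2.5 mm. Do not force it past that or jam it hard against the stand; then let go, leaving the blade pinched there, and leave the other things on the table alone.

Things in the scene. Friction and masses are not known exactly. Their poses are not given: they have to be found in the camera images.
- blade: loose steel taper feeler blade lying flat, 142 mm long, 16 mm tall, black upright grip near its wide end. Origin: at the narrow tip, underside, on the straight side; x points forward out of the tip (blade runs to x = -142 mm), z up. Straight side: y = 0. Other side tapers: 8 mm wide at the tip (y 0 to -8), 1 mm wider each 6 mm, 24.5 mm at 100 mm from the tip, then parallel
- blade_grip (a point): centre of the blade's grip, at x = -122, y = -12, z = 34 mm in the blade's frame. The grip is 34 mm long, 16 mm wide across the blade (y = -4 to -20) and reaches from 16 to 52 mm above the blade's underside; pinch it across the 16 mm. Blade mass about 0.12 kg
- stand: grey gap stand with aluminium roof, fixed to the table, 115 mm deep, 88 mm wide, 34 mm tall. Origin: on the table, at the mouth (front face), on the fence's face; x points into the channel, z up. Channel: 30 mm wide (y = 0 at the fence to -30 mm), 28 mm high, 115 mm deep, the table is its floor. The solid fence is y = 0 to +26 mm, the wall that holds the shoe y = -30 to -62 mm
- mouth (a point): middle of the stand's mouth: in the stand's frame x = 0, y = -15, z = 14 mm. 24 mm behind it, unseen under the roof, a sprung round-nosed shoe stands out of the -y wall towards the fence. The gap from nose to fence is 11 to 16.5 mm, different each time and not told: the blade meets it with its tip 42 to 75 mm deep; each 6 mm farther presses the shoe back 1 mm
- shoe (a joint): how far the hidden shoe has been pressed back from the fence: 0 untouched, end stop 0.008 m. Its spring gives about 1.5 N at first touch plus 1.5 N for each mm, so about 5 N on the blade's side at 2.5 mm; with friction on both sides the push along the blade is then about 6 to 11 N (3 to 7 N at 1 mm, 9 to 18 N at 4 mm). Friction keeps the blade there when let go
- lure_box: loose open-topped boxed lure, 147x49x20 mm, long side along its x, origin under its centre; bystander
- old_plug: brown wooden plug lure, 71x42x18 mm, origin under its centre; bystander
Mind the look-alikes: they are no part of the job. Of the things that look like the stand, the larger one is meant.

How it is judged (in metres and radians):
On the way, in this order (a step that is already met when the one before it is completed fails the run):
1. the blade is picked up off the table (height (world z) of blade above 0.02 m), for 0.1 s.
2. the blade's tip is in the stand's channel and the shoe is pressed back between 1 and 4 mm (value of joint shoe between 0.001 and 0.004 m and x of blade in the frame of stand above 0.03 m), for 0.2 s.
At the end, for the whole second after the job is handed in: The blade rests flat on the table in the stand's channel (tip at least 30 mm in, within 4 mm of the table, not tipped or turned more than 0.08 rad), its straight side within 3 mm of the fence, released and at rest, and keeps the shoe pressed back by 1 to 4 mm (all of step 2 and y of blade in the frame of stand between -0.003 and 0.003 m and angle between the x axis of blade and the x axis of stand, either way round below 0.08 rad and height (world z) of blade below 0.004 m and angle between blade's own z axis and vertical below 0.08 rad and linear speed of blade below 0.01 m/s); the robot touches nothing.
It fails at once if the shoe is forced back more than 5 mm (value of joint shoe above 0.005 m).
It fails at once if the blade presses on the stand with 25 N or more (contact force between blade and stand above 25 N).
It fails at once if another thing on the table is shoved more than 20 mm (distance of any of lure_box, old_plug from where it was at the start of the episode above 0.02 m).
It also fails if it takes over 64 s, if anything falls off the work surface, if the arm or the gripper's body presses on something with over 40 N, if the wrist force passes 120 N, or if a joint passes its speed limit or range.

ROBOT

A 6-joint arm with a two-finger parallel gripper is mounted at the origin on a cart in front of the work surface, level with it; the furniture and walls round the work are solid. World frame = base frame: x ahead of the robot, y to its left, z up, the work surface at z = 0. Lengths are in mm, angles in rad, forces in N, time in s.
With the tool pointing down it reaches from about 400 to 925 mm from the base axis. Payload 12.5 kg.
Tool frame: the origin (TCP) lies midway between the tips of the shut fingers; the grasp point (between the pads) lies 19 mm behind it; z points along the fingers, y is the line along which they close (so a half turn about z gives the same grasp; the last joint's range is limited). The gripper opens to 95 mm and grips with 3 to 60 N. Pads are 20 mm wide; open, the fingers measure 119 mm over their backs; the gripper's body (75 mm by 180 mm) begins 59 mm behind the grasp point.
Start: joints at [1.151, 0.491, 1.559, -0, 1.092, -0.106], TCP at [192.905, 594.503, 214.661] pointing down, gripper open.
Joint ranges: [-3.1, 3.1], [-0.84, 2.19], [0.05, 2.79], [-1.13, 4.28], [0.06, 2.93], [-2.69, 2.69]. Speed limits (rad/s): [2.22, 2.22, 2.79, 3.14, 3.14, 3.14].

INTERFACE

Orientations are given as [roll, pitch, yaw] about the fixed x, y, z axes, in that order (R = Rz(yaw) Ry(pitch) Rx(roll)).
In Python, from cell import state, viewer, env, models gives the robot as it stands. The module is installed in compiled form; this text tells all that it offers.
- The arm moves only by the tool arm_command, never from a script. Its argument "rows" is a list of rows, each a list of 2 entries, a list of its own where there are three numbers: the shift along the tool's x, y, z normalised to -1 to 1, where 1 is 0.25 m, then the turn about the tool's z normalised to -1 to 1, where 1 is pi rad. A call has exactly 5 rows; each row shifts and turns the commanded pose from where the row before left it, along the tool's axes as they then stand; what a row does not reach is not made up. A row lasts 1/10 s, in which the tool goes at most 50 mm and 8.59 degrees, less where a joint would pass 70% of its speed; a pose out of reach is approached as far as the arm can. A call with a number of a shift or a turn outside -1 to 1 is refused whole. A call with a gripper value outside its range is refused whole. "claw" is the opening, from 0 (shut) to 1 (fully open), set as the call begins (left out, the last holds). The fingers move at their own pace and stop on an object; the grip force is fixed at half the most. Time passes only in rows, so rows that do not move let the fingers close, or fill a call up. It gives the time, the measured TCP pose, the force, the opening and the grip force at its end, in the units of the state.
- state(): the state, without advancing time (a new reading comes with each control period).
- viewer.read_camera(name): name is "scene" or "top" or "wrist"; returns (picture, depth): 420x560x3 uint8, red, green, blue; 420x560 float32, mm along the optical axis (not along the pixel's ray), 0 where there is no reading.
- viewer.get_calibration(name): a dict with "camera_matrix" (3x3 intrinsics, pixels), "world_to_cam" (4x4, takes a point from world to camera coordinates). Camera axes: x right, y up, looking along -z (the intrinsics and any distortion apply to the point x, -y, -z); pixel columns grow to the right and rows downward; lengths in mm; the calibration is good to about 2 mm. A picture is of the moment at which its call begins: read the wrist's pose just before it. get_calibration takes no time and is no camera call; for the wrist camera it gives the pose at the moment of the call.
- env.job_done(): hands the job in; it is judged then, once.
Trained networks look in the newest picture that a camera, given by its name, has taken for a name from the list of things; names that differ only in an ending like _2 or _b are one class to them, and where a whole thing is asked for, a point or a joint stands for the part that bears it (a point fixed in the world has none). Each returns a list of dicts, best first, with "confidence" (0 to 1); they miss things now and then, are a little off and sometimes report something else, mostly with a low value. They report only what shows in the picture. A call takes as long as a camera call. They do not tell look-alikes from the thing itself.
- models.search_frame(camera, label): "position" ([x, y, z] in mm, in world coordinates, good to about 4 mm: the middle of the surface that is visible of it).
- models.mark_of(camera, label): "position" ([x, y, z] in mm, in world coordinates, good to about 4 mm: a listed point, or the origin of a listed thing).
The state is a dict: "t": time; "joints": joint angles; "qvel": joint speeds; "tau": joint torques, N m; "eef_pos": TCP position; "tcp_rot": TCP orientation; "ft_force": force on the tool from outside, world axes, zero at the start; "moment": the same for the moment, N m; "opening": opening from 0.0 (shut) to 1.0 (fully open); "grip_force": force on a finger pad.
Only numpy, scipy, OpenCV 4.12 (cv2) and the standard library are available. Lean on these libraries where they do the work, as an engineer would, in place of code of your own. Each camera call takes 0.05 s, during which the arm holds its last target. There are 200 camera calls.

## Working session

There is one attempt and no reset: what is moved stays moved. The work goes in short steps, Python scripts to look and compute and a tool call to move; the robot and the scene stay as the last step left them, time stands still between calls to the robot, and variables do not carry over. Pictures are saved under pics/ and viewed, at most 10 in all, crops included, and the job is handed in when it is done.

Besides the shell and the picture viewer there is one more tool, called after "Emit:" as name([rows], argument=value, ...), one row to a line, values as JSON. arm_command: Moves the arm, as the interface text tells. Scaled input: -1 to 1 covers 0.25 m each way for a shift and pi rad each way for a turn. Its arguments: {"type":"object","properties":{"rows":{"type":"array","items":{"type":"array"}},"claw":{"type":"number"}},"required":["rows"]}

```bash
mkdir -p pics
cat > h.py <<'E'
import numpy as np, cv2
from cell import state, viewer, env, models
def snap(n,f):
    p,d=viewer.read_camera(n); cv2.imwrite(f'pics/{f}.png',p[:,:,::-1]); np.save(f'pics/{f}.npy',d); return p,d
def world(n,u,v,d,cal=None):
    c=cal or viewer.get_calibration(n); K=np.array(c['camera_matrix']);T=np.linalg.inv(np.array(c['world_to_cam']))
    u=np.asarray(u,float);v=np.asarray(v,float)
    x=(u-K[0,2])/K[0,0]*d; y=(v-K[1,2])/K[1,1]*d
    return np.stack([x,-y,-d,np.ones_like(d)],-1)@T.T[:,:3]
def pix(n,P,cal=None):
    c=cal or viewer.get_calibration(n); K=np.array(c['camera_matrix']); q=np.array(c['world_to_cam'])@np.append(P,1)
    return (K[0,0]*q[0]/-q[2]+K[0,2], K[1,1]*-q[1]/-q[2]+K[1,2])
E
python3 - <<'E'
from h import *
s=state();print(s)
a,_=snap('top','top0');b,_=snap('scene','scene0')
for n in('top','scene'):
    for l in('blade','blade_grip','stand','mouth','lure_box','old_plug'):
        for m in(models.mark_of,):
            print(n,l,[(np.round(r['position']).tolist(),round(r['confidence'],2),np.round(pix(n,r['position'])).tolist()) for r in m(n,l)])
    c=viewer.get_calibration(n);print(n,np.round(c['camera_matrix'],1).tolist(),{k for k in c})
E
```

```text
{'t': 0.0, 'joints': array([ 1.15140014e+00,  4.91561929e-01,  1.55948131e+00,  1.69179362e-05,
        1.09168478e+00, -1.05569842e-01]), 'qvel': array([8.60087584e-05, 3.51727327e-05, 1.06942046e-04, 5.10747896e-04,
       1.60951699e-04, 8.94231403e-04]), 'tau': array([-2.90706012e-03, -6.12637424e+01, -2.58185649e+01,  6.91408035e-02,
        4.81880992e-02, -6.91592413e-05]), 'eef_pos': array([192.7897339 , 594.25420695, 214.0493044 ]), 'tcp_rot': array([-3.14046519e+00, -1.34558421e-04,  2.82775842e+00]), 'ft_force': array([0.41968432, 0.79305434, 0.11869816]), 'moment': array([-0.00912321,  0.01696353,  0.01483042]), 'grip_force': 0.0, 'opening': 1.0023071553283573}
top blade [([555.0, 174.0, 1.0], 0.83, [208.0, 204.0])]
top blade_grip [([439.0, 125.0, 36.0], 0.56, [226.0, 253.0])]
top stand [([565.0, -244.0, 0.0], 0.85, [391.0, 200.0]), ([511.0, -103.0, -1.0], 0.59, [329.0, 223.0]), ([426.0, 27.0, -2.0], 0.41, [271.0, 261.0])]
top mouth [([515.0, -118.0, 10.0], 0.83, [336.0, 221.0]), ([565.0, -258.0, 12.0], 0.7, [398.0, 199.0])]
top lure_box [([609.0, 5.0, 0.0], 0.56, [282.0, 181.0])]
top old_plug [([427.0, 25.0, -1.0], 0.46, [272.0, 260.0])]
top [[502.5, 0.0, 285.4], [0.0, 502.5, 208.3], [0.0, 0.0, 1.0]] {'world_to_cam', 'camera_matrix'}
scene blade [([552.0, 173.0, -5.0], 0.56, [222.0, 207.0])]
scene blade_grip [([447.0, 132.0, 34.0], 0.96, [198.0, 215.0]), ([559.0, -244.0, -0.0], 0.69, [411.0, 266.0])]
scene stand [([560.0, -247.0, -4.0], 0.92, [412.0, 269.0]), ([514.0, -97.0, 1.0], 0.65, [321.0, 251.0])]
scene mouth [([559.0, -262.0, 13.0], 0.9, [422.0, 263.0]), ([513.0, -107.0, 12.0], 0.57, [325.0, 248.0])]
scene lure_box []
scene old_plug [([432.0, 27.0, 0.0], 0.58, [236.0, 251.0])]
scene [[484.0, 0.0, 285.8], [0.0, 484.0, 212.6], [0.0, 0.0, 1.0]] {'world_to_cam', 'camera_matrix'}
```

View pics/top0.png

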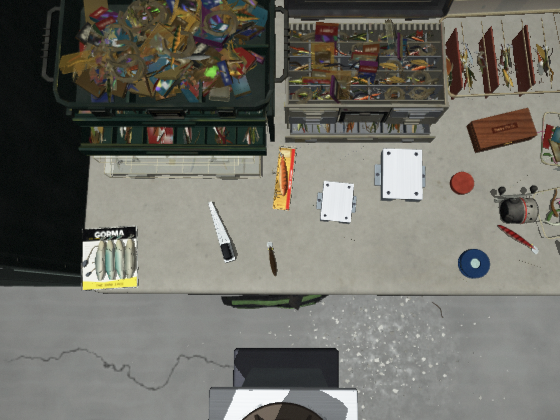

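View pics/scene0.png

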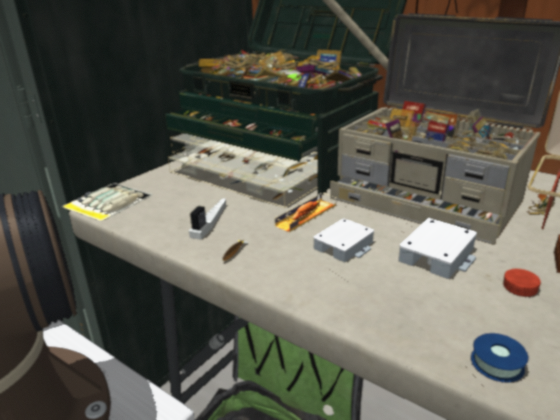

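The top picture shows the blade at (210,203)–(230,260) with its black grip at (226,253). Two stand look-alikes are at (402,174), the larger, and (338,202), the smaller. The brown lure at (272,258) is the old_plug and the orange box at (285,178) is the lure_box. I choose the stand at (402,174) because it is the larger one, and will check it in a crop.

Run:
```python
from h import *
d=np.load('pics/top0.npy'); v,u=np.mgrid[0:420,0:560]; W=world('top',u,v,d)
p=cv2.imread('pics/top0.png')
for nm,(u0,u1,v0,v1),(z0,z1) in [('big',(365,435,140,210),(26,45)),('small',(310,365,170,230),(18,45)),('grip',(200,245,225,268),(40,60)),('blade',(200,245,195,268),(9,60)),('tip',(200,245,195,230),(9,60))]:
    w=W[v0:v1,u0:u1].reshape(-1,3); w=w[(w[:,2]>z0)&(w[:,2]<z1)]
    r=cv2.minAreaRect(w[:,:2].astype(np.float32)); print(nm,len(w),np.round(np.median(w[:,2]),1),np.round(r[0],1),np.round(r[1],1),round(r[2],2), np.round(cv2.boxPoints(r)).tolist())
print('table',np.median(W[230:250,300:380,2]))
c=viewer.get_calibration('wrist');T=np.linalg.inv(c['world_to_cam']);print(np.round(T,2),np.round(c['camera_matrix'],1).tolist())
a=cv2.resize(p[140:215,305:440],None,fx=5,fy=5,interpolation=cv2.INTER_CUBIC);cv2.imwrite('pics/crop1.png',a)
```

```text
big 2011 33.9 [ 631. -255.] [141.8 138.4] 89.85 [[562.0, -326.0], [700.0, -326.0], [700.0, -184.0], [562.0, -184.0]]
small 1187 26.0 [ 557.4 -119.3] [67.7 89.2] 84.09 [[510.0, -148.0], [598.0, -158.0], [605.0, -90.0], [516.0, -81.0]]
grip 125 50.8 [442.5 124.6] [33.6 18. ] 16.33 [[424.0, 129.0], [429.0, 111.0], [461.0, 121.0], [456.0, 138.0]]
blade 539 16.4 [492.3 139.7] [143.1  24.6] 17.41 [[420.0, 130.0], [428.0, 107.0], [564.0, 149.0], [557.0, 173.0]]
tip 188 15.6 [523.6 156.4] [71.8 17.7] 26.04 [[487.0, 149.0], [495.0, 133.0], [560.0, 164.0], [552.0, 180.0]]
table -0.42256069356642456
[[ 3.1000e-01 -9.2000e-01 -2.4000e-01  1.2516e+02]
 [ 9.5000e-01  3.0000e-01  8.0000e-02  6.1692e+02]
 [ 0.0000e+00 -2.6000e-01  9.7000e-01  3.8450e+02]
 [ 0.0000e+00  0.0000e+00  0.0000e+00  1.0000e+00]] [[289.9, 0.0, 276.8], [0.0, 289.9, 209.7], [0.0, 0.0, 1.0]]
```

View pics/crop1.png

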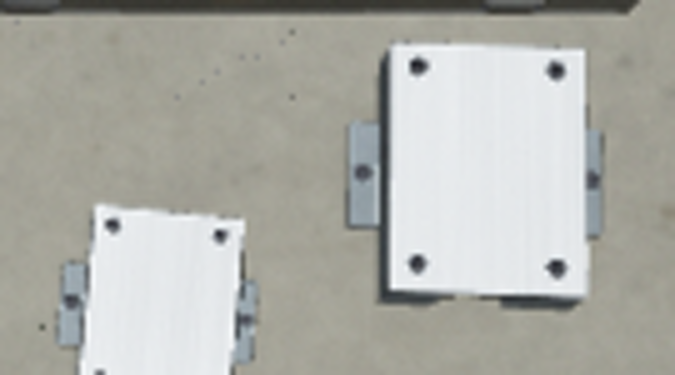

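The crop confirms the choice: the larger stand spans (388..587, 43..300) in the crop. Its mouth is on the robot-facing side near (470,298), and it is close to square with the world axes. Next I'll move over the blade.

Emit:
arm_command([
  [[-0.102, -0.098, 0.016], 0],
  [[-0.102, -0.098, 0.016], 0],
  [[-0.102, -0.098, 0.016], 0],
  [[-0.102, -0.098, 0.016], 0],
  [[-0.102, -0.098, 0.016], 0],
], claw=1)

```text
t: 1.2
eef_pos: [276.8, 437.4, 194.6]
tcp_rot: [3.141, 0.0, 2.828]
ft_force: [-0.1, 0.6, -0.0]
opening: 0.997
grip_force: 0.0
```

Emit:
arm_command([
  [[-0.102, -0.098, 0.016], 0],
  [[-0.102, -0.098, 0.016], 0],
  [[-0.102, -0.098, 0.016], 0],
  [[-0.102, -0.098, 0.016], 0],
  [[-0.102, -0.098, 0.016], 0],
])

```text
t: 1.7
eef_pos: [360.4, 281.5, 174.7]
tcp_rot: [3.141, 0.0, 2.828]
ft_force: [1.2, 0.0, 0.4]
opening: 0.999
grip_force: 0.0
```

Emit:
arm_command([
  [[-0.102, -0.098, 0.016], 0],
  [[-0.102, -0.098, 0.016], 0],
  [[-0.102, -0.098, 0.016], 0],
  [[-0.102, -0.098, 0.016], 0],
  [[-0.102, -0.098, 0.016], 0],
])

```text
t: 2.2
eef_pos: [443.9, 125.5, 154.7]
tcp_rot: [3.141, 0.001, 2.828]
ft_force: [0.9, 0.8, -0.6]
opening: 0.997
grip_force: 0.0
```

Emit:
arm_command([
  [[0, 0, 0], 0.047],
  [[0, 0, 0], 0.047],
  [[0, 0, 0], 0.047],
  [[0, 0, 0], 0.047],
  [[0, 0, 0], 0.047],
])

```text
t: 2.7
eef_pos: [443.4, 126.8, 154.7]
tcp_rot: [3.141, 0.0, 2.083]
ft_force: [0.5, 0.2, 0.3]
opening: 0.998
grip_force: 0.0
```

Emit:
arm_command([
  [[0, 0, 0], 0.047],
  [[0, 0, 0], 0.047],
  [[0, 0, 0], 0.047],
  [[0, 0, 0], 0.047],
  [[0, 0, 0], 0.047],
])

```text
t: 3.2
eef_pos: [443.4, 126.9, 154.8]
tcp_rot: [3.141, -0.0, 1.345]
ft_force: [0.5, 0.8, 0.2]
opening: 0.998
grip_force: 0.0
```

Emit:
arm_command([
  [[0, 0, 0], 0.047],
  [[0, 0, 0], 0.047],
  [[0, 0, 0], 0.047],
  [[0, 0, 0], 0.047],
  [[0, 0, 0], 0.047],
])

```text
t: 3.7
eef_pos: [443.4, 126.9, 154.7]
tcp_rot: [3.142, -0.0, 0.607]
ft_force: [-0.2, 0.1, 0.2]
opening: 1.001
grip_force: 0.0
```

Emit:
arm_command([
  [[0, 0, 0], 0.047],
  [[0, 0, 0], 0.047],
  [[0, 0, 0], 0.006],
  [[0, 0, 0], 0],
  [[0, 0, 0], 0],
])

```text
t: 4.2
eef_pos: [443.3, 126.9, 154.7]
tcp_rot: [-3.142, -0.0, 0.302]
ft_force: [-1.2, -0.1, -0.5]
opening: 0.998
grip_force: 0.0
```

```bash
cat >> h.py <<'E'
def blade_fit(f,zlo,zhi,box,th0):
    """points of wrist cloud in zlo..zhi inside world box -> blade-frame extents"""
    cal=viewer.get_calibration('wrist'); p,d=snap('wrist',f)
    v,u=np.mgrid[0:420,0:560]; W=world('wrist',u,v,d,cal); ok=(d>0)
    w=W[ok]; m=(w[:,2]>zlo)&(w[:,2]<zhi)&(w[:,0]>box[0])&(w[:,0]<box[1])&(w[:,1]>box[2])&(w[:,1]<box[3])
    return w[m],w
E
python3 - <<'E'
from h import *
w,al=blade_fit('w1',9,70,(380,600,60,220),.3)
print(len(w))
for nm,a in(('blade',w[w[:,2]<25]),('grip',w[w[:,2]>42])):
    if len(a)>3:
        r=cv2.minAreaRect(a[:,:2].astype(np.float32));print(nm,len(a),np.round(np.median(a[:,2]),1),np.round(r[0],1),np.round(r[1],1),round(r[2],2))
b=w[w[:,2]<25]
th=.297
for it in range(6):
    c,s=np.cos(th),np.sin(th); X=b[:,0]*c+b[:,1]*s; Y=-b[:,0]*s+b[:,1]*c
    bins=np.arange(X.min()+5,X.max()-5,4); pts=[((X[k]),Y[k]) for k in [ (lambda i:i[np.argmax(Y[i])])(np.where((X>=q)&(X<q+4))[0]) for q in bins if ((X>=q)&(X<q+4)).sum()>2]]
    pts=np.array(pts); f=np.polyfit(pts[:,0],pts[:,1],1); res=pts[:,1]-np.polyval(f,pts[:,0]);g=abs(res)<1.5; f=np.polyfit(pts[g,0],pts[g,1],1); th+=np.arctan(f[0])
print('theta',th,'tipX',X.max(),'backX',X.min(),'straightY',np.polyval(f,X.mean()), g.sum(),len(g))
c,s=np.cos(th),np.sin(th);R=np.array([[c,-s],[s,c]]);t=R@[X.max(),np.polyval(f,X.mean())];print('tip',t,'grip',t+R@[-122,-12])
print(models.mark_of('wrist','blade_grip'),models.mark_of('wrist','blade'),state()['tcp_rot'],state()['eef_pos'])
E
```

```text
2439
blade 1792 15.7 [492.1 140.6] [141.4  23.8] 16.87
grip 569 51.3 [443.4 126.2] [33.1 17.2] 17.18
theta 0.2941364858216981 tipX 582.4157289199153 backX 441.03141177525833 straightY 3.7461488197347306 33 33
tip [556.31657026 172.43546205] grip [443.03508571 125.58137732]
[{'position': [442.7, 126.5, 33.5], 'confidence': 0.79}] [{'position': [552.8, 172.3, -1.0], 'confidence': 0.86}, {'position': [433.3, 24.6, 0.6], 'confidence': 0.63}] [-3.14153302e+00 -9.80901788e-05  3.00408581e-01] [443.30099941 126.88821373 154.65048983]
```

View pics/w1.png

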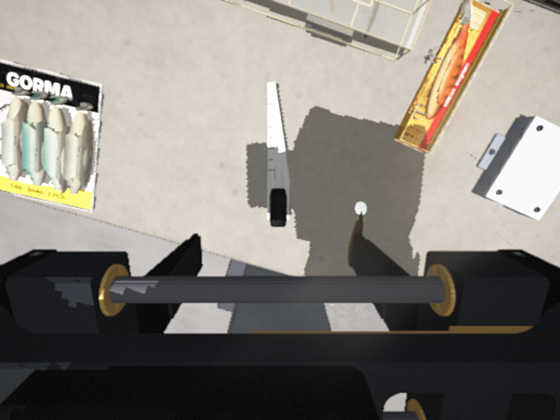

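The wrist picture shows the blade with its tip at (271,83) and its grip at (279,207), directly ahead of the open fingers. The depth fit and the network agree on the grip to within 1 mm: (443,126), yaw 0.295. The fingertips have to stay above the blade's 16 mm top, so I'll descend to TCP z≈21.

Emit:
arm_command([
  [[0, 0.004, 0.1], 0.0017],
  [[0, 0, 0.1], 0],
  [[0, 0, 0.1], 0],
  [[0, 0, 0.1], 0],
  [[0, 0, 0.1], 0],
], claw=0.6)

```text
t: 4.85
eef_pos: [443.7, 126.0, 28.7]
tcp_rot: [-3.142, -0.0, 0.295]
ft_force: [-0.1, -0.7, -0.8]
opening: 0.639
grip_force: 0.0
```

Emit:
arm_command([
  [[0, 0, 0.02], 0],
  [[0, 0, 0.014], 0],
  [[0, 0, 0], 0],
  [[0, 0, 0], 0],
  [[0, 0, 0], 0],
])

```text
t: 5.35
eef_pos: [444.0, 126.0, 22.0]
tcp_rot: [3.141, -0.002, 0.294]
ft_force: [-0.1, 0.1, -0.4]
opening: 0.595
grip_force: 0.0
```

Emit:
arm_command([
  [[0, 0, 0], 0],
  [[0, 0, 0], 0],
  [[0, 0, 0], 0],
  [[0, 0, 0], 0],
  [[0, 0, 0], 0],
], claw=0)

```text
t: 5.85
eef_pos: [443.6, 125.9, 21.1]
tcp_rot: [-3.142, -0.0, 0.293]
ft_force: [0.1, 0.1, -0.1]
opening: 0.239
grip_force: 0.0
```

Emit:
arm_command([
  [[0, 0, 0], 0],
  [[0, 0, 0], 0],
  [[0, 0, 0], 0],
  [[0, 0, 0], 0],
  [[0, 0, 0], 0],
])

```text
t: 6.35
eef_pos: [443.6, 125.9, 21.1]
tcp_rot: [-3.142, 0.0, 0.294]
ft_force: [0.6, -0.3, 0.1]
opening: 0.168
grip_force: 30.0
```

Gripped: opening 0.168 is 16 mm, at 30 N. Next I'll lift, square up and carry it to a point in front of the stand.

Emit:
arm_command([
  [[0, 0, -0.04], 0],
  [[0, 0, -0.08], 0],
  [[0, 0, -0.08], 0],
  [[0, 0, -0.08], 0],
  [[0, 0, -0.04], 0],
])

```text
t: 6.85
eef_pos: [443.9, 126.0, 103.0]
tcp_rot: [3.141, -0.002, 0.294]
ft_force: [-0.2, -0.6, -1.0]
opening: 0.165
grip_force: 30.0
```

Emit:
arm_command([
  [[0, 0, 0], 0.03],
  [[0, 0, 0], 0.03],
  [[0, 0, 0], 0.0336],
  [[0, 0, 0], 0],
  [[0, 0, 0], 0],
])

```text
t: 7.35
eef_pos: [443.5, 125.9, 101.1]
tcp_rot: [-3.142, 0.0, 0.002]
ft_force: [0.7, -0.7, -0.7]
opening: 0.167
grip_force: 30.0
```

Emit:
arm_command([
  [[-0.016, 0.1, 0], 0],
  [[-0.016, 0.16, 0], 0],
  [[-0.016, 0.16, 0], 0],
  [[-0.016, 0.16, 0], 0],
  [[-0.016, 0.16, 0], 0],
])

```text
t: 7.85
eef_pos: [423.1, -60.5, 101.2]
tcp_rot: [-3.142, -0.0, 0.003]
ft_force: [1.2, -0.3, -1.1]
opening: 0.168
grip_force: 30.0
```

Emit:
arm_command([
  [[-0.016, 0.16, 0], 0],
  [[-0.016, 0.16, 0], 0],
  [[-0.016, 0.16, 0], 0],
  [[-0.016, 0.16, 0], 0],
  [[-0.016, 0.16, 0], 0],
])

```text
t: 8.35
eef_pos: [402.8, -260.7, 101.1]
tcp_rot: [-3.141, 0.0, 0.002]
ft_force: [0.6, 0.5, -0.5]
opening: 0.169
grip_force: 30.0
```

Emit:
arm_command([
  [[0, 0.04, 0], 0],
  [[0, 0, 0], 0],
  [[0, 0, 0], 0],
  [[0, 0, 0], 0],
  [[0, 0, 0], 0],
])

```text
t: 8.85
eef_pos: [403.6, -267.9, 101.2]
tcp_rot: [-3.141, 0.0, 0.001]
ft_force: [0.3, 0.3, -1.6]
opening: 0.166
grip_force: 30.0
```

Run:
```python
from h import *
s=state();print(s['eef_pos'],s['tcp_rot'])
w,al=blade_fit('w2',20,140,(380,760,-340,-180),0)
p,d=snap('top','top2');v,u=np.mgrid[0:420,0:560];W=world('top',u,v,d)[140:215,365:440].reshape(-1,3)
np.savez('pics/c2.npz',w=w,W=W)
for n in('wrist','top'):
  for l in('blade','stand','mouth'): print(n,l,[(np.round(r['position'],1).tolist(),round(r['confidence'],2)) for r in models.mark_of(n,l)])
```

```text
[ 403.55335482 -267.88557334  101.17227297] [-3.14129986e+00  1.26305847e-04  1.33788514e-03]
wrist blade [([522.3, -256.2, 81.7], 0.56)]
wrist stand [([563.9, -243.7, 0.6], 0.96)]
wrist mouth [([563.2, -262.6, 13.9], 0.76), ([516.8, -111.7, 13.7], 0.6), ([526.4, -258.1, 84.7], 0.56)]
top blade [([528.6, -255.3, 83.1], 0.69)]
top stand [([512.8, -97.1, -3.2], 0.74), ([566.7, -245.7, 1.5], 0.68)]
top mouth [([509.7, -114.0, 11.6], 0.78), ([563.5, -259.9, 15.3], 0.76)]
```

View pics/w2.png

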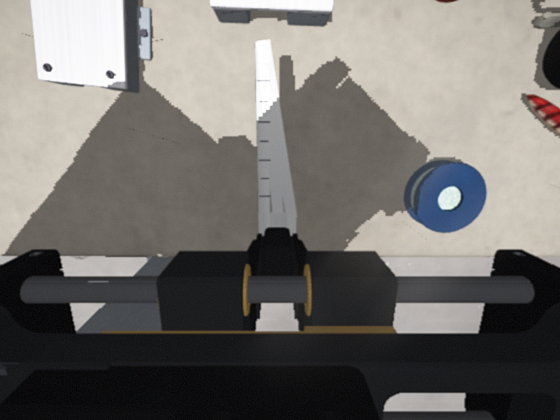

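Run:
```python
from h import *
z=np.load('pics/c2.npz');w=z['w'];W=z['W']
W=W[(W[:,2]>30)&(W[:,2]<38)&(W[:,0]<690)]
def edge(a,along,side,lo,hi,st=4):
    o=1-along;P=[]
    for q in np.arange(lo,hi,st):
        i=a[(a[:,along]>=q)&(a[:,along]<q+st)]
        if len(i)>2:P.append((q+st/2,i[:,o].max() if side>0 else i[:,o].min()))
    P=np.array(P);f=np.polyfit(P[:,0],P[:,1],1)
    for _ in range(3):
        r=abs(P[:,1]-np.polyval(f,P[:,0]));g=r<max(1.,np.median(r)*2);f=np.polyfit(P[g,0],P[g,1],1)
    return f,g.sum(),len(g),np.abs(P[:,1]-np.polyval(f,P[:,0])).mean().round(2)
print('TOP roof z',np.median(W[:,2]))
for nm,al,s,lo,hi in(('left',0,1,575,670),('right',0,-1,575,670),('front',1,-1,-295,-225)):
    f,*r=edge(W,al,s,lo,hi);print(nm,'slope',f[0].round(4),'at',np.polyval(f,622 if al==0 else -262).round(1),r)
r=w[(w[:,2]>28)&(w[:,2]<40)];print('WR roof',len(r),np.median(r[:,2]),r.min(0),r.max(0))
f,*q=edge(r,1,-1,-305,-220);print('front',f[0].round(4),np.polyval(f,-262).round(1),q)
print('front-row y ext',[ (round(a),r[(r[:,0]>a)&(r[:,0]<a+2.5)][:,1].min().round(1),r[(r[:,0]>a)&(r[:,0]<a+2.5)][:,1].max().round(1)) for a in np.arange(563,r[:,0].max()-1,2.5) if ((r[:,0]>a)&(r[:,0]<a+2.5)).sum()>3])
b=w[(w[:,2]>85)&(w[:,2]<102)&(w[:,0]>430)];f,*q=edge(b,0,1,440,522);print('blade z',np.median(b[:,2]),'tilt',np.polyfit(b[:,0],b[:,2],1)[0],'slope',f[0].round(4),'y at tip',np.polyval(f,525).round(1),'tipx',b[:,0].max(),q)
```

```text
TOP roof z 33.88609531801512
left slope -0.0249 at -222.5 [np.int64(22), 24, np.float64(0.35)]
right slope -0.001 at -308.7 [np.int64(21), 24, np.float64(0.51)]
front slope 0.0 at 563.6 [np.int64(15), 18, np.float64(0.59)]
WR roof 1356 33.42368299898308 [ 560.66278406 -307.0535428    28.02597092] [ 568.12369222 -219.26503478   36.18558557]
front 0.0345 562.1 [np.int64(22), 22, np.float64(0.15)]
front-row y ext [(563, np.float64(-307.1), np.float64(-219.3)), (566, np.float64(-306.8), np.float64(-219.4))]
blade z 95.77175227830003 tilt 0.0009307478209124014 slope 0.001 y at tip -255.4 tipx 524.8539022248309 [np.int64(21), 21, np.float64(0.15)]
```

Emit:
arm_command([
  [[0.1, 0, -0.06], 0],
  [[0.1, 0, -0.06], 0],
  [[0.1, 0, -0.06], 0],
  [[0.1, 0, -0.06], 0],
  [[0, 0, 0], 0],
])

```text
t: 9.75
eef_pos: [506.2, -269.6, 162.7]
tcp_rot: [3.139, -0.004, 0.001]
ft_force: [0.4, -0.7, -1.3]
opening: 0.165
grip_force: 30.0
```

Emit:
arm_command([
  [[0, 0, 0], 0],
  [[0, 0, 0], 0],
  [[0, 0, 0], 0],
  [[0, 0, 0], 0],
  [[0, 0, 0], 0],
])

```text
t: 10.25
eef_pos: [503.0, -269.2, 161.0]
tcp_rot: [-3.141, 0.0, -0.001]
ft_force: [0.3, -0.1, -1.5]
opening: 0.167
grip_force: 30.0
```

Run:
```python
from h import *
s=state();print(s['eef_pos'],s['tcp_rot'])
cal=viewer.get_calibration('wrist')
w,al=blade_fit('w3',25,42,(555,690,-320,-205),0)
print('roof z',np.median(w[:,2]))
g=cv2.imread('pics/w3.png',0).astype(float)
K=np.array(cal['camera_matrix']);T=np.linalg.inv(cal['world_to_cam'])
def toz(u,v,z):
    r=T[:3,:3]@[(u-K[0,2])/K[0,0],-(v-K[1,2])/K[1,1],-1];o=T[:3,3];return (o+r*(z-o[2])/r[2])[:2]
def sub(x,y,ax,h=9):  # strongest gradient along axis through predicted pixel (linear interp)
    k=np.arange(-h,h+.01,.25);k=k.astype(np.float32)
    m=cv2.remap(cv2.GaussianBlur(g,(0,0),.8).astype(np.float32),(x+(k if ax==0 else 0*k)).reshape(1,-1).astype(np.float32),(y+(k if ax==1 else 0*k)).reshape(1,-1).astype(np.float32),cv2.INTER_LINEAR)[0]
    q=abs(np.gradient(m));i=np.argmax(q);return k[i]
def fit(pts,al):
    P=np.array(pts);o=1-al;f=np.polyfit(P[:,al],P[:,o],1)
    for _ in range(4):
        r=abs(P[:,o]-np.polyval(f,P[:,al]));G=r<max(.5,1.5*np.median(r));f=np.polyfit(P[G,al],P[G,o],1)
    return f,G.sum(),len(G)
Z=34
for nm,al,val,lo,hi in(('left',0,-220.5,572,668),('right',0,-308,572,668),('front',1,562.5,-300,-228),('back',1,678,-300,-228)):
    pts=[]
    for q in np.arange(lo,hi,3):
        P=[q,val] if al==0 else [val,q]
        u,v=pix('wrist',[*P,Z],cal)
        if not(9<u<550 and 9<v<410):continue
        if al==0:u+=sub(u,v,0)
        else:v+=sub(u,v,1)
        pts.append(toz(u,v,Z))
    if len(pts)>5:
        f,n,N=fit(pts,al);print(nm,'slope',f[0].round(4),'at mid',np.polyval(f,622 if al==0 else -264).round(2),n,N)
```

```text
[ 503.02530791 -269.18329494  160.9527841 ] [-3.14131984e+00  2.80670294e-04 -9.00816919e-04]
roof z 33.763437330942565
left slope -0.0315 at mid -221.36 28 32
right slope -0.0294 at mid -308.4 23 32
front slope -0.0018 at mid 565.67 21 24
back slope 0.0318 at mid 676.9 22 24
```

View pics/w3.png

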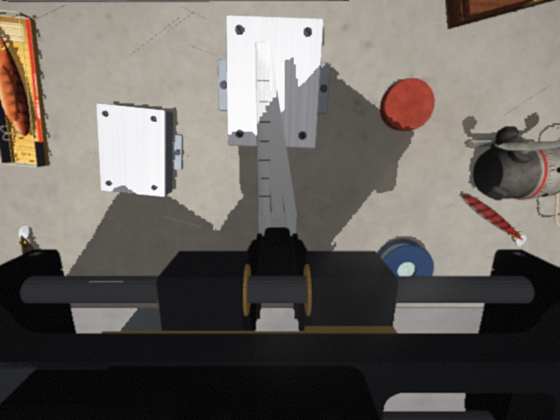

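The picture shows the blade held at (263,40)–(280,230) above the roof of the larger stand, whose corners are at (228,16) and (323,145). The edges give a stand yaw of −0.031, a width of 87 mm and a depth of 115 mm, which fits the description. The origin comes out at about (562.6, −245). I'll back off, turn and lower the blade in front of the mouth.

Emit:
arm_command([
  [[-0.062, -0.0105, 0], 0],
  [[-0.062, -0.0105, 0], 0],
  [[-0.062, -0.0105, 0], 0],
  [[-0.062, -0.0105, 0], 0],
  [[-0.061, -0.0105, 0], 0],
])

```text
t: 10.8
eef_pos: [425.4, -255.8, 161.1]
tcp_rot: [-3.142, -0.0, -0.001]
ft_force: [0.4, -0.6, -1.2]
opening: 0.169
grip_force: 30.0
```

Emit:
arm_command([
  [[0, 0, 0.05], 0.0095],
  [[0, 0, 0.12], 0],
  [[0, 0, 0.12], 0],
  [[0, 0, 0.12], 0],
  [[0, 0, 0.06], 0],
])

```text
t: 11.3
eef_pos: [425.5, -255.5, 41.6]
tcp_rot: [-3.14, 0.002, -0.031]
ft_force: [-0.4, 0.4, -1.5]
opening: 0.163
grip_force: 30.0
```

Emit:
arm_command([
  [[0, 0, 0.04], 0],
  [[0, 0, 0.02], 0],
  [[0, 0, 0.01], 0],
  [[0, 0, 0], 0],
  [[0, 0, 0], 0],
])

```text
t: 11.8
eef_pos: [426.4, -256.1, 26.7]
tcp_rot: [3.141, -0.001, -0.03]
ft_force: [-0.4, 0.6, -1.1]
opening: 0.164
grip_force: 30.0
```

Run:
```python
from h import *
s=state();print(s['eef_pos'],s['tcp_rot'],s['ft_force'])
w,al=blade_fit('w4',8,42,(430,600,-320,-205),0)
g=cv2.imread('pics/w4.png');cv2.imwrite('pics/w4c.png',cv2.resize(g[0:220,130:430],None,fx=2.5,fy=2.5,interpolation=cv2.INTER_CUBIC))
b=w[(w[:,2]<24)&(w[:,0]<553)];print('blade',np.median(b[:,2]),b[:,0].max())
P=[]
for q in np.arange(455,545,4):
    i=b[(b[:,0]>=q)&(b[:,0]<q+4)]
    if len(i)>2:P.append((q+2,i[:,1].max(),i[:,1].min()))
P=np.array(P);f=np.polyfit(P[:,0],P[:,1],1);print('straight slope',f, 'y at 562',np.polyval(f,562.6))
```

```text
[ 426.3871781  -256.10157041   26.71574189] [ 3.14103365e+00 -9.25639659e-04 -3.04188441e-02] [-0.41230286  0.55761464 -1.07963813]
blade 21.32408614687907 547.9936365945935
straight slope [-2.84640049e-02 -2.31726286e+02] y at 562 -247.74013543336372
```

View pics/w4c.png

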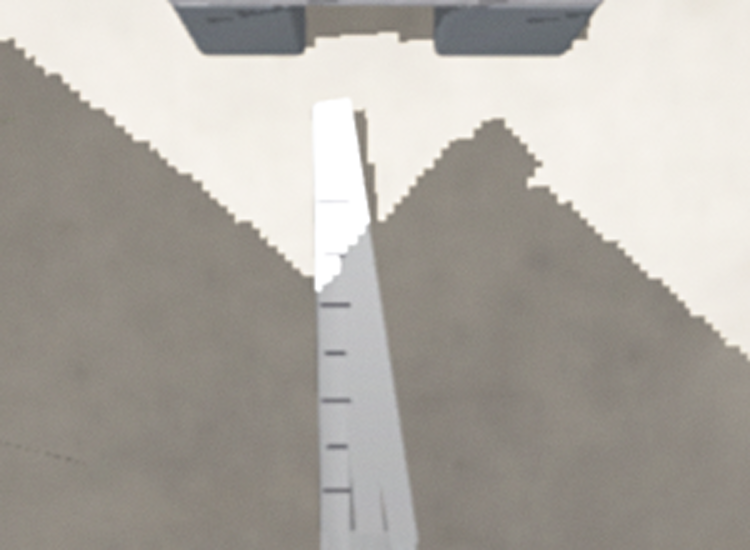

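The crop shows the blade tip at (313–352,100), just inside the line of the fence face (the left block's right edge at 305). The channel runs from 305 to 437, so there are about 3 mm of side clearance. I'll lower to the table and slide in 45 mm.

Emit:
arm_command([
  [[0, 0, 0.01], 0],
  [[0, 0, 0.011], 0],
  [[0, 0, 0], 0],
  [[0, 0, 0], 0],
  [[0, 0, 0], 0],
])

```text
t: 12.35
eef_pos: [426.2, -256.0, 21.0]
tcp_rot: [3.141, -0.0, -0.03]
ft_force: [-0.9, -0.1, 3.7]
opening: 0.168
grip_force: 30.0
```

Emit:
arm_command([
  [[0.02, 0, 0], 0],
  [[0.02, 0, 0], 0],
  [[0.02, 0, 0], 0],
  [[0.02, 0, 0], 0],
  [[0.02, 0, 0], 0],
])

```text
t: 12.85
eef_pos: [450.7, -256.5, 21.0]
tcp_rot: [-3.141, 0.001, -0.03]
ft_force: [-5.1, -0.1, 6.5]
opening: 0.169
grip_force: 30.0
```

Emit:
arm_command([
  [[0.02, 0, 0], 0],
  [[0.02, 0, 0], 0],
  [[0.02, 0, 0], 0],
  [[0.02, 0, 0], 0],
  [[0, 0, 0], 0],
])

```text
t: 13.35
eef_pos: [471.5, -257.3, 21.0]
tcp_rot: [3.142, -0.0, -0.03]
ft_force: [2.3, 1.3, 4.8]
opening: 0.167
grip_force: 30.0
```

Emit:
arm_command([
  [[0, -0.002, 0], 0],
  [[0, -0.002, 0], 0],
  [[0, 0, 0], 0],
  [[0, 0, 0], 0],
  [[0, 0, 0], 0],
])

```text
t: 13.85
eef_pos: [471.4, -256.6, 21.0]
tcp_rot: [3.141, -0.001, -0.03]
ft_force: [2.5, -2.6, 4.4]
opening: 0.167
grip_force: 30.0
```

Emit:
arm_command([
  [[0, 0, -0.001], 0],
  [[0, 0, 0], 0],
  [[0, 0, 0], 0],
  [[0, 0, 0], 0],
  [[0, 0, 0], 0],
])

```text
t: 14.35
eef_pos: [471.0, -256.1, 21.0]
tcp_rot: [-3.141, 0.0, -0.03]
ft_force: [0.0, -0.7, 2.9]
opening: 0.166
grip_force: 30.0
```

Emit:
arm_command([
  [[0, -0.002, 0], 0],
  [[0, 0, 0], 0],
  [[0, 0, 0], 0],
  [[0, 0, 0], 0],
  [[0, 0, 0], 0],
])

```text
t: 14.85
eef_pos: [471.0, -255.7, 21.0]
tcp_rot: [-3.141, 0.0, -0.03]
ft_force: [-0.6, -0.9, 1.5]
opening: 0.166
grip_force: 30.0
```

Emit:
arm_command([
  [[0, -0.002, 0], 0],
  [[0, 0, 0], 0],
  [[0, 0, 0], 0],
  [[0, 0, 0], 0],
  [[0, 0, 0], 0],
])

```text
t: 15.35
eef_pos: [471.0, -255.2, 21.0]
tcp_rot: [-3.141, 0.0, -0.03]
ft_force: [-0.3, -0.2, -0.4]
opening: 0.167
grip_force: 30.0
```

Emit:
arm_command([
  [[0, -0.002, 0], 0],
  [[0, 0, 0], 0],
  [[0, 0, 0], 0],
  [[0, 0, 0], 0],
  [[0, 0, 0], 0],
])

```text
t: 15.85
eef_pos: [471.1, -254.8, 21.1]
tcp_rot: [-3.141, 0.0, -0.03]
ft_force: [-0.3, -1.6, -1.5]
opening: 0.161
grip_force: 30.0
```

Emit:
arm_command([
  [[0, -0.002, 0], 0],
  [[0, 0, 0], 0],
  [[0, 0, 0], 0],
  [[0, 0, 0], 0],
  [[0, 0, 0], 0],
])

```text
t: 16.35
eef_pos: [471.2, -254.4, 21.1]
tcp_rot: [-3.142, -0.0, -0.031]
ft_force: [-2.4, -4.1, -0.4]
opening: 0.164
grip_force: 30.0
```

Emit:
arm_command([
  [[0, -0.002, 0], 0],
  [[0, 0, 0], 0],
  [[0, 0, 0], 0],
  [[0, 0, 0], 0],
  [[0, 0, 0], 0],
])

```text
t: 16.85
eef_pos: [471.1, -254.0, 21.1]
tcp_rot: [3.142, -0.0, -0.031]
ft_force: [-3.6, -5.6, 0.4]
opening: 0.167
grip_force: 30.1
```

Fence felt at TCP y≈−254.8 (about 5 N). I'll ease off half a millimetre and advance.

Emit:
arm_command([
  [[0, 0.0025, 0], 0],
  [[0.008, 0, 0], 0],
  [[0.008, 0, 0], 0],
  [[0.008, 0, 0], 0],
  [[0.008, 0, 0], 0],
])

```text
t: 17.35
eef_pos: [479.1, -254.7, 21.1]
tcp_rot: [-3.141, 0.0, -0.03]
ft_force: [-3.4, -4.6, -0.3]
opening: 0.167
grip_force: 30.0
```

Emit:
arm_command([
  [[0, 0, 0], 0],
  [[0, 0, 0], 0],
  [[0, 0, 0], 0],
  [[0, 0, 0], 0],
  [[0, 0, 0], 0],
])

```text
t: 17.85
eef_pos: [479.4, -254.7, 21.1]
tcp_rot: [3.141, -0.0, -0.03]
ft_force: [-0.1, -3.8, -1.9]
opening: 0.167
grip_force: 30.0
```

Emit:
arm_command([
  [[0.008, 0, 0], 0],
  [[0.008, 0, 0], 0],
  [[0.008, 0, 0], 0],
  [[0, 0, 0], 0],
  [[0, 0, 0], 0],
])

```text
t: 18.35
eef_pos: [485.0, -254.9, 21.2]
tcp_rot: [-3.141, 0.0, -0.03]
ft_force: [-2.9, -3.5, -0.2]
opening: 0.167
grip_force: 30.0
```

Emit:
arm_command([
  [[0.008, 0.001, 0], 0],
  [[0.008, 0, 0], 0],
  [[0, 0, 0], 0],
  [[0, 0, 0], 0],
  [[0, 0, 0], 0],
])

```text
t: 18.85
eef_pos: [489.0, -255.2, 21.1]
tcp_rot: [-3.141, 0.0, -0.03]
ft_force: [-3.6, -3.8, -1.3]
opening: 0.165
grip_force: 30.0
```

Emit:
arm_command([
  [[0.008, 0, 0], 0],
  [[0.008, 0, 0], 0],
  [[0, 0, 0], 0],
  [[0, 0, 0], 0],
  [[0, 0, 0], 0],
])

```text
t: 19.35
eef_pos: [493.2, -255.3, 21.1]
tcp_rot: [-3.142, -0.0, -0.03]
ft_force: [-1.2, -4.2, 0.7]
opening: 0.163
grip_force: 30.0
```

Emit:
arm_command([
  [[0.008, 0, 0], 0],
  [[0.008, 0, 0], 0],
  [[0, 0, 0], 0],
  [[0, 0, 0], 0],
  [[0, 0, 0], 0],
])

```text
t: 19.85
eef_pos: [497.2, -255.5, 21.1]
tcp_rot: [-3.142, -0.0, -0.03]
ft_force: [-2.1, -3.9, -0.0]
opening: 0.165
grip_force: 30.0
```

Emit:
arm_command([
  [[0.008, 0, 0], 0],
  [[0.008, 0, 0], 0],
  [[0, 0, 0], 0],
  [[0, 0, 0], 0],
  [[0, 0, 0], 0],
])

```text
t: 20.35
eef_pos: [501.2, -255.6, 21.1]
tcp_rot: [-3.142, -0.0, -0.03]
ft_force: [-1.7, -3.7, -0.5]
opening: 0.17
grip_force: 30.0
```

Emit:
arm_command([
  [[0.008, 0, 0], 0],
  [[0.008, 0, 0], 0],
  [[0, 0, 0], 0],
  [[0, 0, 0], 0],
  [[0, 0, 0], 0],
])

```text
t: 20.85
eef_pos: [505.2, -255.7, 21.1]
tcp_rot: [-3.142, -0.0, -0.03]
ft_force: [-2.4, -4.5, -1.1]
opening: 0.168
grip_force: 30.0
```

Emit:
arm_command([
  [[0.008, 0, 0], 0],
  [[0.008, 0, 0], 0],
  [[0, 0, 0], 0],
  [[0, 0, 0], 0],
  [[0, 0, 0], 0],
])

```text
t: 21.35
eef_pos: [509.1, -255.8, 21.1]
tcp_rot: [-3.142, 0.0, -0.03]
ft_force: [-2.7, -4.4, -0.2]
opening: 0.169
grip_force: 30.0
```

Emit:
arm_command([
  [[0.008, 0, 0], 0],
  [[0.004, 0, 0], 0],
  [[0, 0, 0], 0],
  [[0, 0, 0], 0],
  [[0, 0, 0], 0],
])

```text
t: 21.85
eef_pos: [511.1, -255.9, 21.1]
tcp_rot: [-3.141, 0.002, -0.03]
ft_force: [-9.3, -5.6, 2.4]
opening: 0.167
grip_force: 30.0
```

Emit:
arm_command([
  [[0, 0, 0], 0],
  [[0, 0, 0], 0],
  [[0, 0, 0], 0],
  [[0, 0, 0], 0],
  [[0, 0, 0], 0],
])

```text
t: 22.35
eef_pos: [511.2, -255.9, 21.1]
tcp_rot: [-3.141, 0.002, -0.03]
ft_force: [-8.5, -5.4, 3.9]
opening: 0.166
grip_force: 30.0
```

Emit:
arm_command([
  [[0, 0.002, 0], 0],
  [[0, 0, 0], 0],
  [[0, 0, 0], 0],
  [[0, 0, 0], 0],
  [[0, 0, 0], 0],
])

```text
t: 22.85
eef_pos: [511.3, -256.0, 21.1]
tcp_rot: [-3.141, 0.002, -0.03]
ft_force: [-7.8, -4.0, 4.0]
opening: 0.169
grip_force: 30.0
```

Emit:
arm_command([
  [[0.004, 0, 0], 0],
  [[0, 0, 0], 0],
  [[0, 0, 0], 0],
  [[0, 0, 0], 0],
  [[0, 0, 0], 0],
])

```text
t: 23.35
eef_pos: [512.2, -256.0, 21.1]
tcp_rot: [-3.141, 0.002, -0.03]
ft_force: [-9.0, -3.3, 3.2]
opening: 0.164
grip_force: 30.0
```

Emit:
arm_command([
  [[0, 0.003, -0.0008], 0],
  [[0, 0, 0], 0],
  [[0, 0, 0], 0],
  [[0, 0, 0], 0],
  [[0, 0, 0], 0],
])

```text
t: 23.85
eef_pos: [512.5, -256.4, 21.1]
tcp_rot: [-3.14, 0.002, -0.03]
ft_force: [-5.1, 0.1, 1.6]
opening: 0.161
grip_force: 30.0
```

Emit:
arm_command([
  [[0.004, 0, 0], 0],
  [[0.004, 0, 0], 0],
  [[0, 0, 0], 0],
  [[0, 0, 0], 0],
  [[0, 0, 0], 0],
])

```text
t: 24.35
eef_pos: [514.5, -256.4, 21.1]
tcp_rot: [-3.14, 0.002, -0.03]
ft_force: [-5.0, 0.7, 2.5]
opening: 0.167
grip_force: 30.0
```

Emit:
arm_command([
  [[0.004, 0, 0], 0],
  [[0.004, 0, 0], 0],
  [[0.004, 0, 0], 0],
  [[0, 0, 0], 0],
  [[0, 0, 0], 0],
])

```text
t: 24.85
eef_pos: [517.2, -256.5, 21.1]
tcp_rot: [-3.14, 0.002, -0.03]
ft_force: [-6.3, 1.3, 3.6]
opening: 0.166
grip_force: 30.0
```

Emit:
arm_command([
  [[0.004, 0, 0], 0],
  [[0.004, 0, 0], 0],
  [[0.004, 0, 0], 0],
  [[0, 0, 0], 0],
  [[0, 0, 0], 0],
])

```text
t: 25.35
eef_pos: [519.9, -256.5, 21.1]
tcp_rot: [-3.14, 0.003, -0.03]
ft_force: [-7.5, 1.2, 3.9]
opening: 0.168
grip_force: 30.0
```

Emit:
arm_command([
  [[0.004, 0, 0], 0],
  [[0.004, 0, 0], 0],
  [[0.004, 0, 0], 0],
  [[0.003, 0, 0], 0],
  [[0, 0, 0], 0],
])

```text
t: 25.85
eef_pos: [523.3, -256.5, 21.2]
tcp_rot: [-3.139, 0.004, -0.03]
ft_force: [-11.5, 1.3, 5.6]
opening: 0.162
grip_force: 30.0
```

Emit:
arm_command([
  [[0, 0, 0], 0],
  [[0, 0, 0], 0],
  [[0, 0, 0], 0],
  [[0, 0, 0], 0],
  [[0, 0, 0], 0],
])

```text
t: 26.35
eef_pos: [523.4, -256.5, 21.2]
tcp_rot: [-3.14, 0.003, -0.03]
ft_force: [-10.3, 0.4, 5.3]
opening: 0.166
grip_force: 30.0
```

The push is about 8–9 N net of table friction, and about 13.5 mm past first touch (≈2.3 mm on the shoe). Releasing.

Emit:
arm_command([
  [[0, 0, 0], 0],
  [[0, 0, 0], 0],
  [[0, 0, 0], 0],
  [[0, 0, 0], 0],
  [[0, 0, 0], 0],
], claw=0.5)

```text
t: 26.85
eef_pos: [525.0, -257.5, 21.3]
tcp_rot: [-3.142, -0.0, -0.03]
ft_force: [-0.0, 0.5, -0.3]
opening: 0.489
grip_force: 0.0
```

Emit:
arm_command([
  [[0, 0, 0], 0],
  [[0, 0, 0], 0],
  [[0, 0, 0], 0],
  [[0, 0, -0.02], 0],
  [[0, 0, -0.04], 0],
])

```text
t: 27.35
eef_pos: [524.6, -257.4, 36.4]
tcp_rot: [-3.141, 0.001, -0.03]
ft_force: [-0.1, -0.0, 0.1]
opening: 0.499
grip_force: 0.0
```

Emit:
arm_command([
  [[0, 0, -0.1], 0],
  [[0, 0, -0.12], 0],
  [[0, 0, -0.12], 0],
  [[0, 0, -0.12], 0],
  [[0, 0, -0.08], 0],
])

```text
t: 27.85
eef_pos: [525.2, -257.7, 174.4]
tcp_rot: [3.14, -0.003, -0.03]
ft_force: [0.8, -0.4, -0.0]
opening: 0.498
grip_force: 0.0
```

Emit:
arm_command([
  [[0, 0, 0], 0],
  [[0, 0, 0], 0],
  [[0, 0, 0], 0],
  [[0, 0, 0], 0],
  [[0, 0, 0], 0],
])

```text
t: 28.35
eef_pos: [524.6, -257.5, 170.5]
tcp_rot: [-3.141, 0.001, -0.03]
ft_force: [-0.1, 0.2, -0.0]
opening: 0.497
grip_force: 0.0
```

Run:
```python
from h import *
s=state();print(s['eef_pos'],s['tcp_rot'],s['ft_force'],s['opening'])
w,al=blade_fit('w5',8,70,(450,690,-320,-205),0)
r=w[(w[:,2]>28)&(w[:,2]<40)&(w[:,0]>552)];b=w[(w[:,2]<24)&(w[:,0]<560)];g=w[(w[:,2]>44)&(w[:,0]<560)]
print('blade z',np.median(b[:,2]),'back x',np.percentile(b[:,0],1),'roof z',np.median(r[:,2]),'front x',np.percentile(r[:,0],.5))
q=cv2.minAreaRect(g[:,:2].astype(np.float32));print('grip',np.round(q[0],1),np.round(q[1],1),q[2],np.median(g[:,2]))
P=[]
for x in np.arange(504,554,3):
    i=b[(b[:,0]>=x)&(b[:,0]<x+3)]
    if len(i)>2:P.append((x+1.5,i[:,1].max()))
P=np.array(P);f=np.polyfit(P[:,0],P[:,1],1);print('straight',f,np.polyval(f,562.6))
for lab in('blade_grip','mouth'):print(lab,models.mark_of('wrist',lab))
```

```text
[ 524.6359449  -257.46056087  170.53329532] [-3.14082197e+00  1.18978529e-03 -3.04454813e-02] [-0.09669146  0.15923712 -0.02100567] 0.4969305021468809
blade z 15.643963109165185 back x 504.68640309190977 roof z 33.72242849928978 front x 563.3242715677035
grip [ 523.3 -255.6] [17.8 32.8] 88.6297378540039 51.21991644397272
straight [-3.92553891e-02 -2.23963328e+02] -246.04841020378322
blade_grip [{'position': [523.3, -254.2, 36.2], 'confidence': 0.95}]
mouth [{'position': [513.6, -106.7, 12.5], 'confidence': 0.56}]
```

View pics/w5.png

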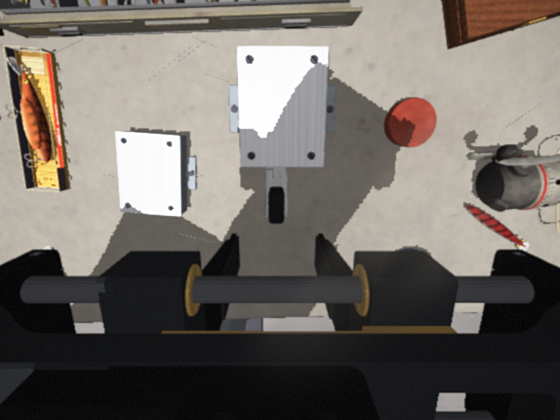

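The blade lies flat, aligned and pinched: its grip is at (277,200) in the picture and in line with the mouth. The grip measures 523.3 mm, so there was no spring-back. The bystander lure in the picture is untouched. Handing in.

```bash
python3 -c "
from h import *
print(env.job_done())"
```

```text
the job is handed in; nothing more can be done
None
```

I handed the job in with the blade released flat along the fence and pinched by the shoe, pressed back about 2.3 mm by my estimate from travel and push; the hand-in returned no verdict.

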